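# Make room in the spice rack

## Task

On the kitchen counter a little wooden spice rack holds two tins, one with a blue and one with a yellow lid, standing close together. First slide these two apart along the rack, without lifting them out, then set the red-lidded tin down upright in the gap between them, so that all three stand on the rack's floor.

Things in the scene. Friction and masses are not known exactly. Their poses are not given: they have to be found in the camera images.
- red_mid (a point): a round closed steel spice tin, 45 mm diameter, 75 mm tall, about 0.14 kg, with a red lid and a red band; the point is its centre, 37.5 mm above its underside; its z axis points up, its heading means nothing. It stands on the counter to the right of the rack (towards -y). Two tins of the same make, with green and with white lids, stand near it, at least 100 mm away centre to centre; a large white tub and a salt canister stand farther off. They play no part.
- blue_mid (a point): a round closed steel spice tin, 45 mm diameter, 75 mm tall, about 0.14 kg, with a blue lid and a blue band; the point is its centre, 37.5 mm above its underside; its z axis points up, its heading means nothing. It stands on the rack's floor beside the yellow tin, on either side of it, 3 to 11 mm of air between the two, and can be slid along.
- yellow_mid (a point): a round closed steel spice tin, 45 mm diameter, 75 mm tall, about 0.14 kg, with a yellow lid and a yellow band; the point is its centre, 37.5 mm above its underside; its z axis points up, its heading means nothing. It stands on the rack's floor beside the blue tin, and can be slid alike. Pinched above its centre and dragged, a tin may lean; raising it a few millimetres while sliding is no harm.
- rack: shallow open wooden tray fixed to the counter, walls 8 mm thick; inside it is 65 mm wide (its x axis) and 165 mm long (its y axis, the line of the row); outside 81 x 181 mm. The floor is 4 mm and the wall tops 16 mm above the counter. The origin is the centre of its underside, on the counter; z points up. A tin touching an end wall has its centre 60 mm from the rack's centre along y; the red tin (45 mm) fits between the others only after both have been slid outwards.
There are look-alikes about, which are no part of the job. What is shaped like the part that bears red_mid but pink or purple is not meant. Of the things that look like the part that bears blue_mid, the smaller one is meant.

How it is judged:
On the way:
1. the blue and yellow tins are slid apart in the rack, leaving a gap wide enough for a tin, before the red tin is brought in (x of blue_mid in the frame of rack between -0.02 and 0.02 m and y of blue_mid in the frame of rack between -0.075 and 0.075 m and z of blue_mid in the frame of rack between 0.033 and 0.05 m and angle between each of blue_mid, yellow_mid's own z axis and vertical below 0.18 rad and x of yellow_mid in the frame of rack between -0.02 and 0.02 m and y of yellow_mid in the frame of rack between -0.075 and 0.075 m and z of yellow_mid in the frame of rack between 0.033 and 0.05 m and horizontal distance between blue_mid and yellow_mid above 0.092 m and horizontal distance between red_mid and rack above 0.1 m), for 0.2 s.
At the end, for the whole second after the job is handed in: The red, blue and yellow tins all stand inside the rack on its floor, upright within 10 degrees, at rest, with the red tin between the other two (its centre within 80 mm of each of theirs, which any place between them meets) (x of red_mid in the frame of rack between -0.02 and 0.02 m and y of red_mid in the frame of rack between -0.075 and 0.075 m and z of red_mid in the frame of rack between 0.033 and 0.05 m and angle between each of red_mid, blue_mid, yellow_mid's own z axis and vertical below 0.18 rad and x of blue_mid in the frame of rack between -0.02 and 0.02 m and y of blue_mid in the frame of rack between -0.075 and 0.075 m and z of blue_mid in the frame of rack between 0.033 and 0.05 m and x of yellow_mid in the frame of rack between -0.02 and 0.02 m and y of yellow_mid in the frame of rack between -0.075 and 0.075 m and z of yellow_mid in the frame of rack between 0.033 and 0.05 m and horizontal distance between red_mid and blue_mid below 0.0803 m and horizontal distance between red_mid and yellow_mid below 0.0803 m and linear speed of each of red, blue, yellow below 0.02 m/s); the robot touches nothing.
It fails at once if the blue or the yellow tin is lifted out of the rack (raised more than 30 mm) (z of any of blue_mid, yellow_mid in the frame of rack above 0.0715 m).
It fails at once if the red tin is dropped into the rack instead of being set down (faster than 0.6 m/s inside the rack) (horizontal distance between red_mid and rack below 0.07 m and z of red_mid in the frame of rack below 0.085 m and linear speed of red above 0.6 m/s).
It also fails if it takes over 64 s, if anything falls off the work surface, if the arm or the gripper's body presses on something with over 40 N, if the wrist force passes 120 N, or if a joint passes its speed limit or range.

## Robot

A 7-joint arm with a two-finger parallel gripper is mounted at the origin on the work surface. World frame = base frame: x ahead of the robot, y to its left, z up, the work surface at z = 0. Lengths are in m, angles in rad, forces in N, time in s.
With the tool pointing down it reaches from about 0.4 to 0.875 m from the base axis. Payload 4.4 kg.
Tool frame: the origin (TCP) lies at the very end of the fingers, on their centre line; the grasp point (between the pads) lies 19 mm behind it; z points along the fingers, y is the line along which they close (so a half turn about z gives the same grasp; the last joint's range is limited). The gripper opens to 85 mm and grips with 20 to 120 N. Pads are 22 mm wide; open, the fingers measure 114 mm over their backs; the gripper's body (76 mm by 85 mm) begins 54 mm behind the grasp point. The pads swing forward as they close: fully open they stand 13 mm farther back than shut.
Start: joints at [-1.402, 0.628, 0.038, 1.517, -0.027, 0.996, -0.02], TCP at [0.151, 0.632, 0.231] pointing down, gripper open.
Joint ranges: [-3.06, 3.06], [-0.37, 2.12], [-1.25, 1.32], [0.18, 2.47], [-1.1, 4.24], [0.23, 1.98], [-2.94, 2.94]. Speed limits (rad/s): [2.57, 2.57, 3.14, 3.14, 3.14, 3.14, 3.14].

## Interface

Orientations are given as [roll, pitch, yaw] about the fixed x, y, z axes, in that order (R = Rz(yaw) Ry(pitch) Rx(roll)).
In Python, from bench import observe, grab_frame, camera_params, sign_off, look_for, masks_of, pinpoint gives the robot as it stands.
- The arm moves only by the shell command python3 -m inch 'ROWS' [FORCE]. ROWS is JSON, a list of rows, each a list of 7 numbers: the opening, from 0 (shut) to 1 (fully open), then the shift along the world's x, y, z in m, then the turn, a rotation vector about the world's x, y, z in rad. In form: [[claw, x, y, z, rx, ry, rz], ...]. A call has 1 to 5 rows; each row shifts and turns the commanded pose from where the row before left it; what a row does not reach is not made up. A row lasts 1/8 s, in which the tool goes at most 62.5 mm and 10.7 degrees, less where a joint would pass 70% of its speed; a pose out of reach is approached as far as the arm can. A call is refused whole if a number of a shift passes 0.0625 or a number of a turn 0.188, either way. A call with a gripper value outside its range is refused whole. The fingers move at their own pace and stop on an object; FORCE is the grip in N (left out, the last holds). Time passes only in rows, so rows that do not move let the fingers close. It gives the time, the measured TCP pose, the force, the opening and the grip force at its end, in the units of the state.
- observe(): the state, without advancing time (a new reading comes with each control period).
- grab_frame(name): name is "scene" or "side" or "wrist"; returns the picture (420x560x3 uint8, red, green, blue); there is no depth.
- camera_params(name): a dict with "intrinsics" (3x3 intrinsics, pixels), "k1" (the pictures are not rectified: a ray, as slopes to the right and down, at radius r is drawn at 1 + k1 r^2 times it, then the intrinsics apply), "R" (3x3) and "t" (3): a world point X has camera coordinates R X + t; the wrist camera has in their place "hand_eye" (4x4, takes a point from camera to tool coordinates, whose origin is the TCP and whose axes are the flange's). Camera axes: x right, y down, z forward; pixel columns grow to the right and rows downward; lengths in m; the calibration is good to about 2 mm. A picture is of the moment at which its call begins: read the wrist's pose just before it. camera_params takes no time and is no camera call.
- sign_off(): hands the job in; it is judged then, once.
Trained networks look in the newest picture that a camera, given by its name, has taken for a name from the list of things; names that differ only in an ending like _2 or _b are one class to them, and where a whole thing is asked for, a point or a joint stands for the part that bears it (a point fixed in the world has none). Each returns a list of dicts, best first, with "confidence" (0 to 1); they miss things now and then, are a little off and sometimes report something else, mostly with a low value. They report only what shows in the picture. A call takes as long as a camera call. They do not tell look-alikes from the thing itself.
- look_for(camera, query): "location" ([x, y, z] in m, in the coordinates of the camera as it stood for that picture, good to about 4 mm: the middle of the surface that is visible of it).
- masks_of(camera, query): "region" (420x560 bool, what is visible of it).
- pinpoint(camera, query): "location" ([x, y, z] in m, in the coordinates of the camera as it stood for that picture, good to about 4 mm: a listed point, or the origin of a listed thing).
The state is a dict: "time_s": time; "joint_pos": joint angles; "dq": joint speeds; "effort": joint torques, N m; "eef_pos": TCP position; "ee_rot": TCP orientation; "wrist_force": force on the tool from outside, world axes, zero at the start; "torque": the same for the moment, N m; "gripper_width": finger opening in m; "grip_force": force on a finger pad.
Only numpy, scipy, OpenCV 4.12 (cv2) and the standard library are available. Lean on these libraries where they do the work, as an engineer would, in place of code of your own. Each camera call takes 0.05 s, during which the arm holds its last target. There are 200 camera calls.

## Working session

There is one attempt and no reset: what is moved stays moved. The work goes in short steps, Python scripts to look and compute and a shell command to move; the robot and the scene stay as the last step left them, time stands still between calls to the robot, and variables do not carry over. Pictures are saved under pics/ and viewed, at most 10 in all, crops included, and the job is handed in when it is done.

```bash
mkdir -p pics; cat > h.py <<'E'
from bench import *
import numpy as np, cv2
from scipy.spatial.transform import Rotation as Ro
def shot(c):
    s=observe(); im=grab_frame(c); return s,im
def toworld(c,p,s=None):
    q=camera_params(c)
    if 'R' in q: return np.array(q['R']).T@(np.array(p)-np.array(q['t']))
    H=np.array(q['hand_eye']); pt=(H@np.r_[p,1])[:3]
    return Ro.from_euler('xyz',s['ee_rot']).apply(pt)+np.array(s['eef_pos'])
def pix(c,p):
    q=camera_params(c); a=np.array(p[:2])/p[2]; a=a*(1+q['k1']*(a@a)); K=np.array(q['intrinsics'])
    return (K@np.r_[a,1])[:2].round()
def save(n,im): cv2.imwrite('pics/'+n,im[:,:,::-1])
E
python3 - <<'E'
from h import *
s=observe();print(s)
ims=[]
for c in('scene','side'):
    s,im=shot(c);ims.append(im)
    for n in('red_mid','blue_mid','yellow_mid','rack'):
        for d in pinpoint(c,n):print(c,n,round(d['confidence'],2),pix(c,d['location']),toworld(c,d['location'],s).round(3))
save('a.png',ims[0]);save('b.png',ims[1])
E
```

```text
{'time_s': 0.0, 'joint_pos': array([-1.40177517,  0.62934671,  0.03846343,  1.51837281, -0.02698593,
        0.99630516, -0.02003952]), 'dq': array([-0.00075306,  0.00025587, -0.00056391, -0.0002003 ,  0.00025675,
        0.00113871, -0.0013613 ]), 'effort': array([-2.33393957e-04, -5.63404548e+01,  1.22647025e+00, -1.93444133e+01,
        1.10501511e-02,  1.04936783e-02,  6.30084699e-06]), 'eef_pos': array([0.15107659, 0.63155133, 0.23038758]), 'ee_rot': array([-3.13967987e+00,  4.99779994e-05,  2.90672221e+00]), 'wrist_force': array([ 0.61984045, -0.11524698, -0.93869885]), 'torque': array([-0.02258256, -0.02521601, -0.00614578]), 'grip_force': 0.0, 'gripper_width': 0.08554469768937903}
scene red_mid 0.76 [269. 185.] [ 0.443 -0.178  0.037]
scene red_mid 0.72 [311. 168.] [ 0.34  -0.15   0.038]
scene blue_mid 0.79 [379. 302.] [0.583 0.139 0.042]
scene blue_mid 0.66 [285. 331.] [0.704 0.07  0.049]
scene yellow_mid 0.88 [352. 283.] [0.577 0.092 0.044]
scene yellow_mid 0.66 [269. 186.] [ 0.443 -0.178  0.034]
scene rack 0.9 [367. 311.] [0.575 0.12  0.001]
side red_mid 0.83 [341. 192.] [ 0.444 -0.175  0.037]
side red_mid 0.62 [335. 230.] [ 0.427 -0.083  0.032]
side red_mid 0.55 [392. 212.] [ 0.338 -0.158  0.038]
side blue_mid 0.96 [207. 303.] [0.579 0.142 0.043]
side blue_mid 0.71 [165. 246.] [0.699 0.07  0.051]
side yellow_mid 0.79 [226. 280.] [0.571 0.087 0.036]
side rack 0.71 [218. 305.] [ 0.576  0.12  -0.   ]
```

View pics/a.png

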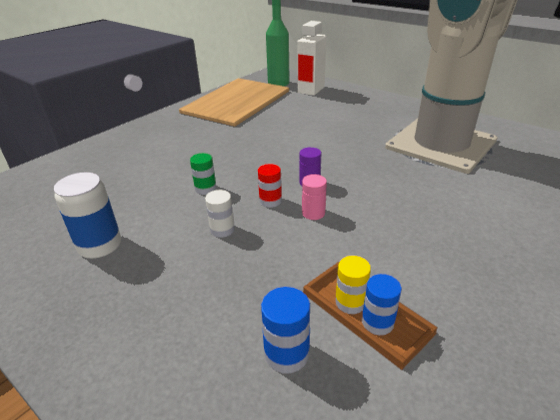

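View pics/b.png

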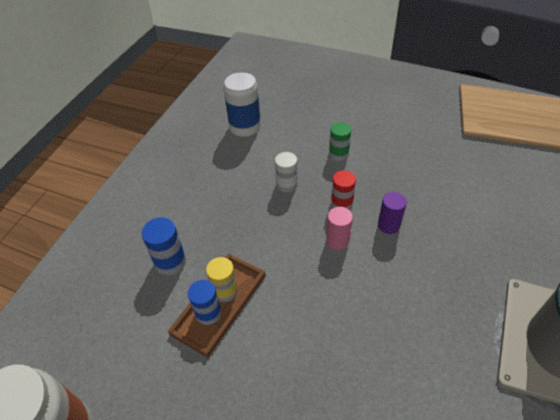

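The scene view shows the rack at (367,311), with yellow at (352,285) and the small blue at (381,303).
- **Red candidates:** red tin (269,185), pink (314,197), purple (311,168). I choose the red one.
- **Blue candidates:** small tin in the rack (381,303), big tin (286,330), and the tub's blue band (92,222). I choose the small tin in the rack.

```bash
python3 - <<'E'
import cv2,numpy as np
a=cv2.imread('pics/a.png')
c=np.hstack([cv2.resize(a[130:250,220:360],(400,343),interpolation=2),cv2.resize(a[245:365,300:440],(400,343),interpolation=2)])
cv2.imwrite('pics/c.png',c)
E
python3 -m inch '[[1,0.042,-0.051,0.002,0,0,-0.15],[1,0.042,-0.051,0.002,0,0,-0.15],[1,0.042,-0.051,0.002,0,0,-0.15],[1,0.042,-0.051,0.002,0,0,-0.15],[1,0.042,-0.051,0.002,0,0,-0.15]]' 30
python3 -m inch '[[1,0.042,-0.051,0.002,0,0,-0.15],[1,0.042,-0.051,0.002,0,0,-0.15],[1,0.042,-0.051,0.002,0,0,-0.15],[1,0.042,-0.051,0.002,0,0,-0.15],[1,0,0,0,0,0,0]]'
```

```text
time_s: 1.12
eef_pos: [0.351, 0.3896, 0.2412]
ee_rot: [3.141, -0.0, 2.152]
wrist_force: [1.1, 0.2, 0.2]
gripper_width: 0.0855
grip_force: 0.0
time_s: 1.75
eef_pos: [0.5122, 0.1924, 0.2491]
ee_rot: [3.138, 0.003, 1.546]
wrist_force: [-1.0, 0.5, -0.5]
gripper_width: 0.0855
grip_force: 0.0
```

View pics/c.png

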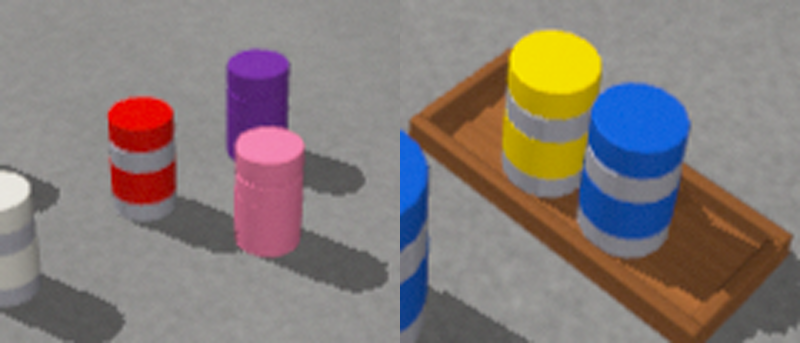

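The crop confirms the true red tin (left, crop 142,155) next to pink and purple. In the rack are yellow and the small blue tin, close together. Next is a look from the wrist camera.

```bash
python3 - <<'E'
from h import *
c='wrist'
s,im=shot(c);save('d.png',im);print(s['eef_pos'],s['ee_rot'],camera_params(c)['hand_eye'])
for n in('blue_mid','yellow_mid','rack'):
    for d in pinpoint(c,n):print(n,round(d['confidence'],2),pix(c,d['location']),toworld(c,d['location'],s).round(4))
E
```

```text
[0.51215258 0.19238565 0.24906289] [3.13785223e+00 2.60805178e-03 1.54643990e+00] [[-4.52019409e-04 -9.52282492e-01 -3.05217711e-01  7.89977433e-02]
 [ 9.99999897e-01 -4.19437434e-04 -1.72324331e-04  2.21381995e-04]
 [ 3.60817096e-05 -3.05217758e-01  9.52282584e-01 -1.42717925e-01]
 [ 0.00000000e+00  0.00000000e+00  0.00000000e+00  1.00000000e+00]]
blue_mid 0.7 [443. 277.] [0.702  0.0693 0.0476]
blue_mid 0.67 [345. 221.] [0.5834 0.1423 0.045 ]
yellow_mid 0.82 [338. 261.] [0.5767 0.0914 0.0442]
rack 0.9 [334. 224.] [5.780e-01 1.214e-01 2.000e-04]
rack 0.36 [337. 262.] [0.576 0.09  0.043]
```

View pics/d.png

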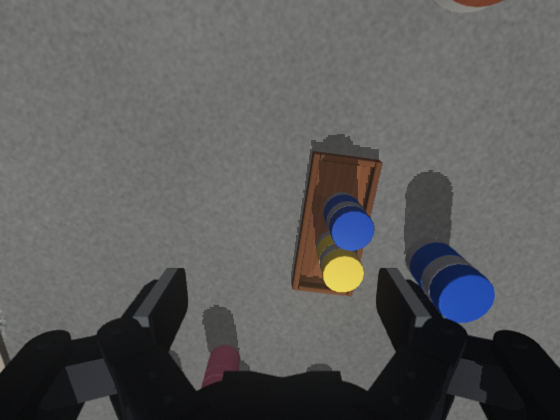

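The wrist view shows the rack's rim corners at about (313,152), (382,160), (291,290) and (352,295). Blue's lid is at (352,230) and yellow's at (343,271).

```bash
cat >> h.py <<'E'
def ray(c,uv,z,s):
    q=camera_params(c);K=np.array(q['intrinsics'])
    a=cv2.undistortPoints(np.array([[uv]],float),K,np.array([q['k1'],0,0,0.]))[0,0]
    o=toworld(c,[0,0,0],s);d=toworld(c,[a[0],a[1],1],s)-o
    return o+d*(z-o[2])/d[2]
E
python3 - <<'E'
from h import *
s={'eef_pos':[0.51215258,0.19238565,0.24906289],'ee_rot':[3.13785223,2.608e-3,1.5464]}
P=np.array([ray('wrist',p,.016,s)[:2] for p in [(313,152),(382,160),(352,295),(291,290)]])
print(P,P.mean(0))
for i in range(4):
    d=P[(i+1)%4]-P[i];print(np.linalg.norm(d),np.degrees(np.arctan2(d[1],d[0])))
for p in[(352,230),(343,271)]:print(ray('wrist',p,.079,s))
E
```

```text
[[0.54967829 0.21577297]
 [0.6291723  0.20462653]
 [0.60200767 0.02655493]
 [0.52171704 0.03635018]] [0.57564382 0.12082615]
0.08027167577103708 -7.981817927472889
0.1801316555198751 -98.67354249938505
0.0808859142464232 173.04443039254525
0.181588450457241 81.14227532872526
[0.58399119 0.14447713 0.079     ]
[0.57632688 0.09754992 0.079     ]
```

```bash

python3 -m inch '[[1,0.024,-0.017,-0.03,0,0,-0.04],[1,0.024,-0.017,-0.03,0,0,-0.04],[1,0.024,-0.016,-0.03,0,0,-0.042],[1,0,0,0,0,0,0],[1,0,0,0,0,0,0]]'
python3 - <<'E'
from h import *
c='wrist'
s,im=shot(c);save('e.png',im);print(s['eef_pos'],s['ee_rot'])
for n in('blue_mid','yellow_mid','rack'):
    for d in pinpoint(c,n):print(n,round(d['confidence'],2),pix(c,d['location']),toworld(c,d['location'],s).round(4))
E
```

```text
time_s: 2.58
eef_pos: [0.5798, 0.1501, 0.1585]
ee_rot: [-3.141, -0.001, 1.438]
wrist_force: [-0.3, 0.7, 1.7]
gripper_width: 0.0855
grip_force: 0.0
[0.57978576 0.15009345 0.15850197] [-3.14069092e+00 -9.81807592e-04  1.43762117e+00]
blue_mid 0.7 [431. 272.] [0.7009 0.071  0.0451]
yellow_mid 0.93 [288. 266.] [0.5775 0.0923 0.0437]
```

```bash

python3 -m inch '[[1,0.004,-0.0075,0,0,0,-0.01],[1,0,0,-0.05,0,0,0],[1,0,0,-0.05,0,0,0],[1,0,0,-0.032,0,0,0],[1,0,0,0,0,0,0]]' 30
python3 -m inch '[[0.3,0,0,0,0,0,0],[0.3,0,0,0,0,0,0],[0.3,0,0,0,0,0,0],[0.3,0,0,0,0,0,0],[0.3,0,0,0,0,0,0]]' 30
```

```text
time_s: 3.4
eef_pos: [0.5829, 0.1398, 0.0244]
ee_rot: [-3.137, 0.002, 1.424]
wrist_force: [0.2, -0.5, 0.5]
gripper_width: 0.0857
grip_force: 0.0
time_s: 4.03
eef_pos: [0.5857, 0.1409, 0.0281]
ee_rot: [3.139, -0.001, 1.425]
wrist_force: [-0.6, 0.8, 6.5]
gripper_width: 0.0443
grip_force: 30.1
```

```bash

python3 -m inch '[[0.3,0,0,0.002,0,0,0],[0.3,0,0.012,0,0,0,0],[0.3,0.001,0.012,0,0,0,0],[0.3,0.001,0.012,0,0,0,0],[0.3,0,0,-0.002,0,0,0]]'
python3 -m inch '[[0.3,0,0,0,0,0,0],[0.3,0,0,0,0,0,0]]'
```

```text
time_s: 4.65
eef_pos: [0.5868, 0.1777, 0.028]
ee_rot: [3.142, -0.0, 1.426]
wrist_force: [-4.9, -2.6, 21.0]
gripper_width: 0.0445
grip_force: 32.8
time_s: 4.9
eef_pos: [0.5867, 0.1777, 0.028]
ee_rot: [3.141, -0.001, 1.426]
wrist_force: [-3.7, -1.8, 11.7]
gripper_width: 0.0447
grip_force: 32.1
```

```bash

python3 -m inch '[[1,0,0,0,0,0,0],[1,0,0,0,0,0,0],[1,0,0,0,0,0,0],[1,0,0,0,0,0,0],[1,0,0,0.03,0,0,0]]'
python3 -m inch '[[1,0,0,0.05,0,0,0],[1,0,0,0.05,0,0,0],[1,-0.005,-0.042,0,0,0,0],[1,-0.005,-0.042,0,0,0,0],[1,0,0,0,0,0,0]]'
python3 - <<'E'
from h import *
for c in ('scene','side'):
  s,im=shot(c)
  for n in('blue_mid','yellow_mid'):
    for d in pinpoint(c,n):print(c,n,round(d['confidence'],2),pix(c,d['location']),toworld(c,d['location'],s).round(4))
E
```

```text
time_s: 5.52
eef_pos: [0.5847, 0.1763, 0.0545]
ee_rot: [-3.137, 0.002, 1.425]
wrist_force: [-0.0, -0.2, 0.1]
gripper_width: 0.0856
grip_force: 0.0
time_s: 6.15
eef_pos: [0.5763, 0.0878, 0.1569]
ee_rot: [3.141, 0.002, 1.418]
wrist_force: [-1.1, 0.7, -0.1]
gripper_width: 0.0858
grip_force: 0.0
scene blue_mid 0.85 [283. 332.] [0.706  0.0695 0.0476]
scene blue_mid 0.7 [402. 317.] [0.5882 0.1757 0.0424]
scene blue_mid 0.61 [269. 185.] [ 0.4435 -0.1771  0.0383]
scene yellow_mid 0.91 [351. 285.] [0.578  0.0912 0.0414]
side blue_mid 0.72 [166. 244.] [0.6982 0.0674 0.0526]
side blue_mid 0.64 [195. 322.] [0.5821 0.1797 0.0413]
side yellow_mid 0.97 [226. 281.] [0.5697 0.0899 0.0375]
```

```bash

python3 -m inch '[[1,0.001,0.004,0,0,0,0],[1,0,0,-0.05,0,0,0],[1,0,0,-0.05,0,0,0],[1,0,0,-0.03,0,0,0],[1,0,0,0,0,0,0]]' 30
python3 -m inch '[[0.3,0,0,0,0,0,0],[0.3,0,0,0,0,0,0],[0.3,0,0,0,0,0,0],[0.3,0,0,0,0,0,0],[0.3,0,0,0,0,0,0]]' 30
```

```text
time_s: 7.08
eef_pos: [0.5758, 0.0971, 0.0241]
ee_rot: [-3.137, 0.001, 1.425]
wrist_force: [-0.5, -0.1, 0.9]
gripper_width: 0.0855
grip_force: 0.0
time_s: 7.7
eef_pos: [0.5787, 0.0971, 0.028]
ee_rot: [3.139, -0.001, 1.425]
wrist_force: [-0.3, -1.0, 7.0]
gripper_width: 0.0444
grip_force: 30.5
```

```bash

python3 -m inch '[[0.3,0,0,0.002,0,0,0],[0.3,-0.002,-0.010,0,0,0,0],[0.3,-0.002,-0.010,0,0,0,0],[0.3,-0.001,-0.008,0,0,0,0],[0.3,0,0,-0.002,0,0,0]]'
python3 -m inch '[[0.3,0,0,0,0,0,0],[0.6,0,0,0,0,0,0],[1,0,0,0,0,0,0],[1,0,0,0,0,0,0],[1,0,0,0,0,0,0]]'
python3 -m inch '[[1,0,0,0,0,0,0],[1,0,0,0.03,0,0,0],[1,0,0,0.05,0,0,0],[1,0,0,0.06,0,0,0],[1,0,0,0,0,0,0]]'
python3 - <<'E'
from h import *
for c in ('scene','side','wrist'):
  s,im=shot(c)
  if c=='scene':save('f.png',im)
  for n in('blue_mid','yellow_mid','red_mid'):
    for d in pinpoint(c,n)[:2]:print(c,n,round(d['confidence'],2),pix(c,d['location']),toworld(c,d['location'],s).round(4))
E
```

```text
time_s: 8.32
eef_pos: [0.5723, 0.0659, 0.0279]
ee_rot: [-3.141, 0.001, 1.422]
wrist_force: [-7.2, -4.2, 29.6]
gripper_width: 0.0443
grip_force: 32.9
time_s: 8.95
eef_pos: [0.5726, 0.0688, 0.0261]
ee_rot: [-3.141, -0.0, 1.425]
wrist_force: [-0.2, -0.3, -0.6]
gripper_width: 0.0855
grip_force: 0.0
time_s: 9.57
eef_pos: [0.576, 0.0686, 0.171]
ee_rot: [3.132, -0.003, 1.425]
wrist_force: [-0.1, -0.5, -1.0]
gripper_width: 0.0854
grip_force: 0.0
scene blue_mid 0.83 [284. 329.] [0.7034 0.0689 0.0505]
scene blue_mid 0.59 [403. 315.] [0.5863 0.1754 0.0443]
scene yellow_mid 0.61 [335. 271.] [0.5698 0.059  0.0434]
scene red_mid 0.88 [311. 198.] [ 0.4266 -0.0873  0.0347]
scene red_mid 0.55 [270. 185.] [ 0.442  -0.176   0.0368]
side blue_mid 0.86 [164. 245.] [0.7004 0.0694 0.0514]
side blue_mid 0.58 [194. 322.] [0.5831 0.18   0.042 ]
side yellow_mid 0.76 [233. 266.] [0.5704 0.0595 0.0387]
side red_mid 0.8 [337. 229.] [ 0.4247 -0.086   0.0345]
side red_mid 0.77 [391. 214.] [ 0.3384 -0.1534  0.0374]
wrist blue_mid 0.86 [438. 177.] [0.7011 0.0709 0.045 ]
wrist yellow_mid 0.87 [285. 211.] [0.5737 0.0605 0.0471]
wrist red_mid 0.93 [157. 359.] [ 0.4198 -0.0834  0.0354]
```

View pics/f.png

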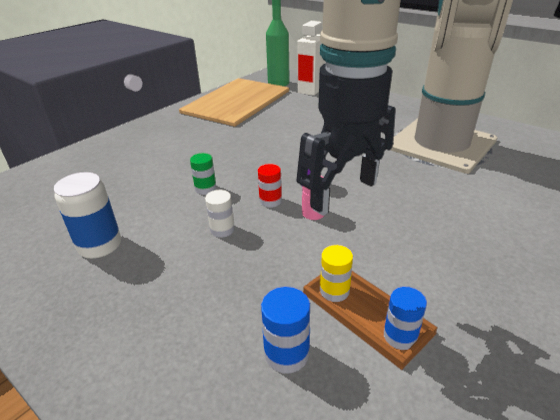

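The scene view shows yellow at (336,275) and blue at (405,318), both upright at opposite ends of the rack with a clear gap between them. Red at (270,185) hasn't moved.

```bash

python3 -m inch '[[1,-0.026,-0.048,0,0,0,0],[1,-0.026,-0.048,0,0,0,0],[1,-0.026,-0.048,0,0,0,0],[1,-0.026,-0.048,0,0,0,0],[1,-0.018,-0.035,0,0,0,0]]'
python3 -m inch '[[1,0,0,0,0,0,0],[1,0,0,0,0,0,0]]'
python3 - <<'E'
from h import *
for c in ('wrist','side'):
  s,im=shot(c)
  if c=='wrist':save('g.png',im);print(s['eef_pos'],s['ee_rot'])
  for n in('red_mid',):
    for d in pinpoint(c,n):print(c,n,round(d['confidence'],2),pix(c,d['location']),toworld(c,d['location'],s).round(4))
E
```

```text
time_s: 10.8
eef_pos: [0.4492, -0.1606, 0.1665]
ee_rot: [3.141, 0.001, 1.423]
wrist_force: [0.5, 0.4, -0.0]
gripper_width: 0.0855
grip_force: 0.0
time_s: 11.05
eef_pos: [0.451, -0.1578, 0.1663]
ee_rot: [3.141, -0.001, 1.425]
wrist_force: [0.8, -0.3, -0.6]
gripper_width: 0.0856
grip_force: 0.0
[ 0.45102405 -0.15784937  0.16633528] [ 3.14129536e+00 -5.99862455e-04  1.42498704e+00]
wrist red_mid 0.91 [150. 207.] [ 0.3377 -0.1486  0.0385]
wrist red_mid 0.83 [282. 213.] [ 0.4495 -0.1719  0.0347]
side red_mid 0.83 [341. 191.] [ 0.4451 -0.1762  0.0382]
side red_mid 0.81 [392. 212.] [ 0.3375 -0.1569  0.0396]
side red_mid 0.6 [337. 230.] [ 0.4242 -0.0846  0.0333]
```

View pics/g.png

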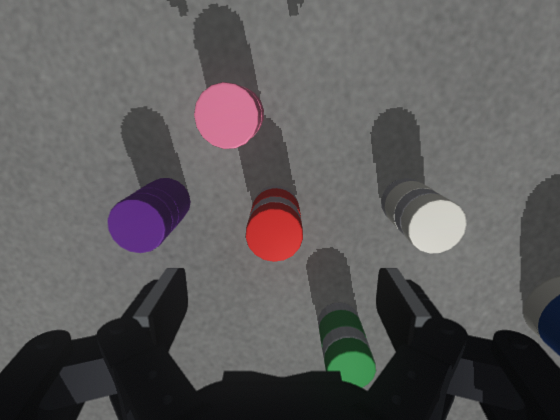

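Below the gripper, red's lid is at (274,233), with purple at (138,224), pink at (229,115), white at (437,226) and green at (350,370). The fingers will come down between red and purple on one side, and red and white on the other.

```bash
python3 - <<'E'
from h import *
s=observe()
for p in [(274,233),(138,224),(437,226),(350,370)]:print(ray('wrist',p,.075,s).round(4))
E
```

```text
[ 0.4432 -0.1727  0.075 ]
[ 0.3417 -0.1505  0.075 ]
[ 0.5672 -0.1849  0.075 ]
[ 0.4904 -0.3126  0.075 ]
```

```bash

python3 -m inch '[[1,-0.007,-0.017,0,0,0,0],[1,0,0,-0.05,0,0,0],[1,0,0,-0.05,0,0,0],[1,0,0,-0.04,0,0,0],[1,0,0,0,0,0,0]]' 40
python3 -m inch '[[0.3,0,0,0,0,0,0],[0.3,0,0,0,0,0,0],[0.3,0,0,0,0,0,0],[0.3,0,0,0,0,0,0],[0.3,0,0,0,0,0,0]]' 40
```

```text
time_s: 11.88
eef_pos: [0.442, -0.1739, 0.0241]
ee_rot: [-3.136, -0.002, 1.426]
wrist_force: [-0.4, 0.9, 0.1]
gripper_width: 0.0856
grip_force: 0.0
time_s: 12.5
eef_pos: [0.4447, -0.1755, 0.0281]
ee_rot: [3.139, 0.0, 1.425]
wrist_force: [-1.1, 0.3, 6.8]
gripper_width: 0.0443
grip_force: 40.0
```

```bash

python3 -m inch '[[0.3,0,0,0.03,0,0,0],[0.3,0,0,0.045,0,0,0],[0.3,0,0,0.045,0,0,0],[0.3,0.005,0.01,0.005,0,0,0],[0.3,0.015,0.033,0,0,0,0]]'
python3 -m inch '[[0.3,0.02,0.045,0,0,0,0],[0.3,0.02,0.045,0,0,0,0],[0.3,0.02,0.045,0,0,0,0],[0.3,0.02,0.045,0,0,0,0],[0.3,0.012,0.025,0,0,0,0]]'
python3 -m inch '[[0.3,0.006,0.012,0,0,0,0],[0.3,0,0,0,0,0,0],[0.3,0,0,0,0,0,0]]'
python3 - <<'E'
from h import *
s,im=shot('wrist');save('i.png',im);print(s['eef_pos'],s['ee_rot'])
for c in('scene','side'):
  s,im=shot(c)
  for n in('red_mid','blue_mid','yellow_mid'):
    for d in pinpoint(c,n):print(c,n,round(d['confidence'],2),toworld(c,d['location'],s).round(4))
E
```

```text
time_s: 13.12
eef_pos: [0.4639, -0.133, 0.1526]
ee_rot: [3.139, 0.0, 1.421]
wrist_force: [0.8, 0.3, -1.2]
gripper_width: 0.0445
grip_force: 41.3
time_s: 13.75
eef_pos: [0.5556, 0.0771, 0.1506]
ee_rot: [-3.14, -0.001, 1.429]
wrist_force: [0.2, -0.1, -1.4]
gripper_width: 0.0439
grip_force: 41.3
time_s: 14.12
eef_pos: [0.5609, 0.0828, 0.1513]
ee_rot: [-3.141, 0.001, 1.423]
wrist_force: [-0.6, -0.3, -1.3]
gripper_width: 0.0441
grip_force: 41.3
[0.56092647 0.08283007 0.15129211] [-3.14094600e+00  1.04221062e-03  1.42251645e+00]
scene red_mid 0.95 [ 0.3443 -0.1534  0.0342]
scene red_mid 0.94 [ 0.4248 -0.0852  0.0355]
scene red_mid 0.7 [0.5624 0.0819 0.1548]
scene red_mid 0.42 [0.5692 0.0583 0.0418]
scene blue_mid 0.9 [0.7064 0.0691 0.0452]
scene blue_mid 0.85 [0.5879 0.1715 0.0418]
scene yellow_mid 0.65 [0.5722 0.0607 0.0397]
side red_mid 0.95 [0.5643 0.083  0.1599]
side red_mid 0.81 [ 0.4275 -0.087   0.0327]
side red_mid 0.72 [ 0.3361 -0.156   0.0384]
side blue_mid 0.83 [0.5866 0.1798 0.0407]
side blue_mid 0.79 [0.7022 0.0671 0.0531]
side yellow_mid 0.78 [0.5694 0.0582 0.0379]
```

View pics/i.png

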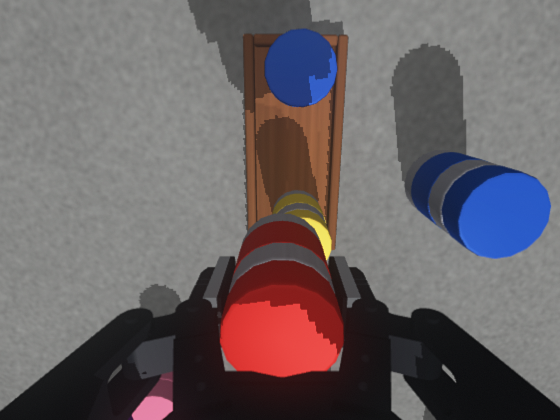

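The wrist view shows red held upright at (282,330), the blue lid at (301,67) and yellow at (303,225), with an open gap between blue and yellow. I'll centre over the gap.

```bash

python3 -m inch '[[0.3,0.009,0.018,0,0,0,0],[0.3,0.009,0.018,0,0,0,0],[0.3,0,0,0,0,0,0],[0.3,0,0,0,0,0,0]]'
python3 - <<'E'
from h import *
for c in('scene','side'):
  s,im=shot(c)
  for n in('red_mid',):
    for d in pinpoint(c,n):
      w=toworld(c,d['location'],s)
      if w[2]>.08:print(c,n,w.round(4))
E
```

```text
time_s: 15.08
eef_pos: [0.5793, 0.1206, 0.1511]
ee_rot: [-3.141, 0.001, 1.425]
wrist_force: [0.2, 0.0, -1.1]
gripper_width: 0.0443
grip_force: 41.3
scene red_mid [0.5792 0.1206 0.1581]
side red_mid [0.5822 0.1179 0.1618]
```

```bash

python3 -m inch '[[0.3,-0.001,-0.002,-0.03,0,0,0],[0.3,0,0,-0.03,0,0,0],[0.3,0,0,-0.03,0,0,0],[0.3,0,0,-0.017,0,0,0],[0.3,0,0,-0.005,0,0,0]]'
python3 -m inch '[[0.3,0,0,-0.003,0,0,0],[0.3,0,0,0,0,0,0],[0.3,0,0,0,0,0,0]]'
```

```text
time_s: 15.9
eef_pos: [0.5782, 0.1183, 0.0386]
ee_rot: [-3.14, 0.001, 1.424]
wrist_force: [0.0, -0.0, -0.3]
gripper_width: 0.0441
grip_force: 41.3
time_s: 16.27
eef_pos: [0.5791, 0.1188, 0.0371]
ee_rot: [3.14, -0.001, 1.425]
wrist_force: [-0.4, -0.1, -1.9]
gripper_width: 0.0441
grip_force: 41.3
```

```bash

python3 -m inch '[[0.3,0,0,-0.003,0,0,0],[0.3,0,0,0,0,0,0],[0.3,0,0,-0.0025,0,0,0],[0.3,0,0,0,0,0,0]]'
```

```text
time_s: 16.77
eef_pos: [0.5788, 0.1188, 0.0321]
ee_rot: [3.141, -0.001, 1.425]
wrist_force: [-2.5, -0.8, 9.5]
gripper_width: 0.0444
grip_force: 42.3
```

Contact with the rack floor at 9.5 N. I'll release, go straight up and check.

```bash

python3 -m inch '[[0.6,0,0,0,0,0,0],[1,0,0,0,0,0,0],[1,0,0,0,0,0,0],[1,0,0,0,0,0,0],[1,0,0,0,0,0,0]]'
python3 -m inch '[[1,0,0,0.03,0,0,0],[1,0,0,0.05,0,0,0],[1,0,0,0.06,0,0,0],[1,0,0,0.03,0,0,0],[1,0,0,0,0,0,0]]'
python3 -m inch '[[1,0,0,0,0,0,0],[1,0,0,0,0,0,0]]'
python3 - <<'E'
from h import *
o=[]
for c in('scene','side'):
  s,im=shot(c);o.append(cv2.resize(im[200:400,250:450] if c=='scene' else im[200:400,120:320],(400,400)))
  for n in('red_mid','blue_mid','yellow_mid'):
    for d in pinpoint(c,n):print(c,n,round(d['confidence'],2),toworld(c,d['location'],s).round(4))
save('j.png',np.hstack(o))
E
```

```text
time_s: 17.4
eef_pos: [0.5786, 0.1186, 0.0307]
ee_rot: [-3.141, 0.0, 1.425]
wrist_force: [0.5, -0.2, -0.0]
gripper_width: 0.0854
grip_force: 0.0
time_s: 18.02
eef_pos: [0.5803, 0.1189, 0.2035]
ee_rot: [3.137, -0.002, 1.425]
wrist_force: [-0.2, -0.6, -0.5]
gripper_width: 0.085
grip_force: 0.0
time_s: 18.27
eef_pos: [0.5776, 0.1186, 0.1993]
ee_rot: [-3.139, 0.001, 1.425]
wrist_force: [-0.4, -0.2, 0.6]
gripper_width: 0.0851
grip_force: 0.0
scene red_mid 0.84 [0.5777 0.12   0.042 ]
scene red_mid 0.71 [ 0.3403 -0.1523  0.0359]
scene red_mid 0.67 [ 0.4225 -0.0839  0.0347]
scene blue_mid 0.79 [0.7032 0.0696 0.0471]
scene blue_mid 0.76 [0.5895 0.1705 0.0417]
scene yellow_mid 0.84 [0.571  0.0586 0.0425]
side red_mid 0.98 [0.5816 0.119  0.0382]
side red_mid 0.82 [ 0.3384 -0.1558  0.0354]
side red_mid 0.69 [ 0.4261 -0.0841  0.0339]
side blue_mid 0.95 [0.5864 0.1791 0.043 ]
side blue_mid 0.73 [0.6993 0.0683 0.0492]
side yellow_mid 0.65 [0.5673 0.0612 0.0394]
```

View pics/j.png

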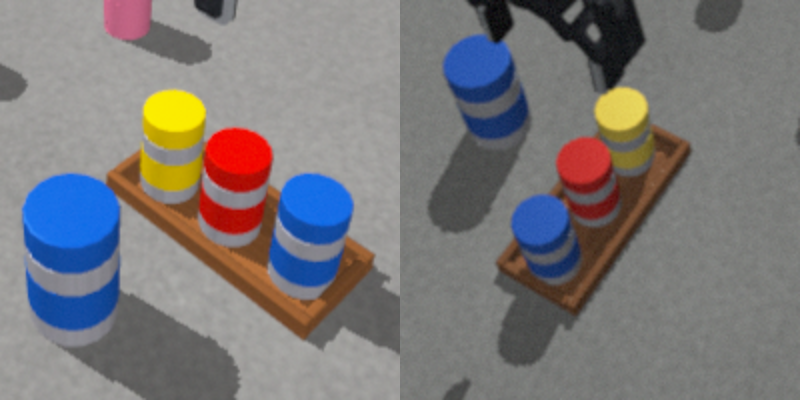

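Both crops show the three tins upright in the rack, with red (crop 235,187) between yellow (174,147) and blue (311,235). The gripper is well clear above them.

```bash
python3 -c "from bench import sign_off;print(sign_off())"
```

```text
the job is handed in; nothing more can be done
None
```

I slid the blue and yellow tins apart, set the red tin upright between them in the rack, and handed the job in at about 18 s; the final pictures show all three standing on the rack floor, but no verdict was returned.

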